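# Put away the jars, cups and food tub beside the hob

## Robot

A 7-joint arm with a two-finger parallel gripper is mounted at the origin on the work surface. World frame = base frame: x ahead of the robot, y to its left, z up, the work surface at z = 0. Lengths are in m, angles in rad, forces in N, time in s.
With the tool pointing down it reaches from about 0.4 to 0.85 m from the base axis. Payload 4.5 kg.
Tool frame: the origin (TCP) lies midway between the tips of the shut fingers; the grasp point (between the pads) lies 19 mm behind it (r.grip_point_offset is the distance from the TCP to the grasp point, in m); z points along the fingers, y is the line along which they close (so a half turn about z gives the same grasp; the last joint's range is limited). The gripper opens to 88 mm and grips with 3 to 60 N. Pads are 18 mm wide; open, the fingers measure 123 mm over their backs; the gripper's body (75 mm by 187 mm) begins 45 mm behind the grasp point.
Start: joints at [-1.256, 0.689, -0.195, 1.565, 0.157, 0.902, -0.215], TCP at [0.173, 0.601, 0.239] pointing down, gripper open.
Joint ranges: [-3.01, 3.01], [-0.46, 2.08], [-1.47, 1.51], [0.13, 2.56], [-1, 4.14], [0.04, 2.09], [-2.66, 2.66]. Speed limits (rad/s): [2.57, 2.57, 3.14, 3.14, 3.14, 3.14, 3.14].

## Interface

Orientations are given as a unit quaternion [x, y, z, w].
In Python, from plant import r, optics gives the robot as it stands.
- The arm moves only by the shell command python3 -m pendant 'ROWS' [OPENING] [FORCE]. ROWS is JSON, a list of rows, each a list of 6 numbers: the shift along the tool's x, y, z as a fraction of full scale, then the turn, a rotation vector about the tool's x, y, z as a fraction of full scale. A call has 1 to 5 rows; each row shifts and turns the commanded pose from where the row before left it, along the tool's axes as they then stand; what a row does not reach is not made up. Full scale, the value 1, is 0.025 m for a shift and pi rad for a turn. A row lasts 1/12 s, in which the tool goes at most 41.7 mm and 7.16 degrees, less where a joint would pass 70% of its speed; a pose out of reach is approached as far as the arm can. A call with a number of a shift or a turn outside -1 to 1 is refused whole. A call with a gripper value outside its range is refused whole. OPENING is the opening, from -1 (shut) to 1 (fully open), set as the call begins (- or left out, the last holds). The fingers move at their own pace and stop on an object; FORCE is the grip in N (left out, the last holds). Time passes only in rows, so rows that do not move let the fingers close. It gives the time, the measured TCP pose, the force, the opening and the grip force at its end, in the units of the state.
- r.get_state(): the state, without advancing time (a new reading comes with each control period).
- optics.snapshot(name): name is "scene" or "top" or "wrist"; returns (picture, depth): 384x512x3 uint8, blue, green, red; 384x512 float32, m along the optical axis (not along the pixel's ray), 0 where there is no reading.
- optics.calibration(name): a dict with "vfov" (degrees; the focal length in pixels is half the picture's height over the tangent of half this angle, whatever the lens; pixels are square), "cx", "cy" (the principal point, pixels), "k1" (the pictures are not rectified: a ray, as slopes to the right and down, at radius r is drawn at 1 + k1 r^2 times it, then the intrinsics apply), "cam_to_world" (4x4, takes a point from camera to world coordinates); the wrist camera has in their place "tool_from_camera" (4x4, takes a point from camera to tool coordinates, whose origin is the TCP and whose axes are the flange's). Camera axes: x right, y up, looking along -z (the intrinsics and any distortion apply to the point x, -y, -z); pixel columns grow to the right and rows downward; lengths in m; the calibration is good to about 2 mm. A picture is of the moment at which its call begins: read the wrist's pose just before it. calibration takes no time and is no camera call.
- r.finish_job(): hands the job in; it is judged then, once.
The state is a dict: "clock": time; "q": joint angles; "qd": joint speeds; "joint_torque": joint torques, N m; "tool_pos": TCP position; "eef_rot": TCP orientation; "contact_force": force on the tool from outside, world axes, zero at the start; "moment": the same for the moment, N m; "opening": opening from 0.0 (shut) to 1.0 (fully open); "finger_force": force on a finger pad.
Only numpy, scipy, OpenCV 4.12 (cv2) and the standard library are available. Lean on these libraries where they do the work, as an engineer would, in place of code of your own. Each camera call takes 0.05 s, during which the arm holds its last target. There are 200 camera calls.

## Task

Clear the front of the worktop: stand the two spice jars upright in the deep narrow wooden tray and the two espresso cups upright, mouth up, in the shallow metal tray, and stack the loose oblong food tub on the matching oblong tub in the back row so that its feet sit down in the recesses of that lid. Leave that lower tub, the square tub and the pepper mill where they stand.

Things in the scene. Friction and masses are not known exactly. Their poses are not given: they have to be found in the camera images.
- jar_a: Spice jar standing upright: round amber glass with paper band and dark metal screw cap, 44 mm diameter, 90 mm high, about 0.14 kg. Origin: centre of its underside, z up along its axis.
- jar_b: A second spice jar, just like jar_a (either may go to either end of the spice tray).
- cup_a: White ceramic espresso cup without handle, open top, straight round wall of 56 mm outside diameter (52 mm at the very foot), 64 mm high, wall 4 mm, about 0.13 kg. Origin: centre of its underside, z up along its axis.
- cup_b: A second cup, just like cup_a.
- tub: Loose closed oblong food tub, in the row nearer the robot: 62 mm wide (its x), 94 long (its y), 60 high, 0.2 kg; pale straight body, grey lid of equal outline, a 3 mm clip on each short end. Four feet (8 x 8, 6 mm long) under the corners at x +-19, y +-35; in the lid's top four recesses (14 x 14, 5 deep) at the same places. Origin: centre of the underside, at the feet's lower ends; z up.
- base_tub: The lower, full oblong tub (0.7 kg), loose on the table in the back row among the trays: same shape, size, lid recesses, origin and axes as tub. A tub lined up on it (either way round, 3 mm play each way) drops 5 mm into its recesses; its origin is then 55 mm above this one's.
- square_tub: A wider, lower, square food tub (84 x 84 x 42 mm high, 0.6 kg) with lid; its recesses are spaced otherwise. It stays as it is. Origin: centre of its underside.
- spice_tray: Open wooden tray, deep and narrow, fixed to the table: outside 150 mm (its x) by 80 mm (its y), 30 mm high, walls and floor 6 mm thick (inside 138 x 68 mm). Two jars stand in it side by side along x. Origin: centre of its underside, z up.
- cup_tray: Open dark metal tray, shallow and wider, fixed to the table: outside 150 mm (its x) by 100 mm (its y), walls 14 mm high, walls and floor 4 mm thick (inside 142 x 92 mm), with a thin steel handle bow over each short end, up to 25 mm high and 6 mm outside the wall. Two cups stand in it side by side along x. Origin: centre of its underside, z up.
- pepper_mill: Dark turned-wood pepper mill, upright among the trays, 42 mm diameter, 110 mm high, loose, 0.2 kg. It stays where it is. Origin: centre of its underside, z up along its axis.

How it is judged:
At the end, for the whole second after the job is handed in: Jars upright inside the wooden tray and cups upright inside the metal tray, on its floor (within 5 mm, 0.12 rad); tub within 5 mm and 0.12 rad of the base tub, feet down in the recesses; base tub moved under 40 mm, square tub and mill under 30 mm; all at rest (x of jar_a in the frame of spice_tray between -0.053 and 0.053 m and y of jar_a in the frame of spice_tray between -0.018 and 0.018 m and z of jar_a in the frame of spice_tray between 0.003 and 0.011 m and angle between each of jar_a, cup_a, jar_b, cup_b's own z axis and vertical below 0.12 rad and linear speed of each of jar_a, cup_a, jar_b, cup_b, tub below 0.02 m/s and x of cup_a in the frame of cup_tray between -0.05 and 0.05 m and y of cup_a in the frame of cup_tray between -0.025 and 0.025 m and z of cup_a in the frame of cup_tray between 0.001 and 0.009 m and x of jar_b in the frame of spice_tray between -0.053 and 0.053 m and y of jar_b in the frame of spice_tray between -0.018 and 0.018 m and z of jar_b in the frame of spice_tray between 0.003 and 0.011 m and x of cup_b in the frame of cup_tray between -0.05 and 0.05 m and y of cup_b in the frame of cup_tray between -0.025 and 0.025 m and z of cup_b in the frame of cup_tray between 0.001 and 0.009 m and x of tub in the frame of base_tub between -0.005 and 0.005 m and y of tub in the frame of base_tub between -0.005 and 0.005 m and z of tub in the frame of base_tub between 0.052 and 0.0575 m and angle between the x axis of tub and the x axis of base_tub, either way round below 0.12 rad and angle between each of tub, base_tub's own z axis and vertical below 0.05 rad and distance of base_tub from where it was at the start of the episode below 0.04 m and distance of each of square_tub, pepper_mill from where it was at the start of the episode below 0.03 m and angle between pepper_mill's own z axis and vertical below 0.15 rad); the robot touches nothing.
It fails at once if the pepper mill is knocked over (angle between pepper_mill's own z axis and vertical above 0.6 rad).
It also fails if it takes over 144 s, if anything falls off the work surface, if the arm or the gripper's body presses on something with over 40 N, if the wrist force passes 120 N, or if a joint passes its speed limit or range.

## Working session

There is one attempt and no reset: what is moved stays moved. The work goes in short steps, Python scripts to look and compute and a shell command to move; the robot and the scene stay as the last step left them, time stands still between calls to the robot, and variables do not carry over. Pictures are saved under pics/ and viewed, at most 14 in all, crops included, and the job is handed in when it is done.

```bash
ls; mkdir -p pics; cat > h.py <<'E'
import numpy as np, cv2
from plant import r, optics
from scipy.spatial.transform import Rotation as R
def snap(n,f=None):
    s=r.get_state(); im,d=optics.snapshot(n)
    if f: cv2.imwrite('pics/'+f,im)
    return s,im,d
def cam(n,s=None):
    c=optics.calibration(n); f=192/np.tan(np.radians(c['vfov'])/2)
    if 'cam_to_world' in c: T=np.array(c['cam_to_world'])
    else:
        W=np.eye(4); W[:3,:3]=R.from_quat(s['eef_rot']).as_matrix(); W[:3,3]=s['tool_pos']; T=W@np.array(c['tool_from_camera'])
    return f,c['cx'],c['cy'],c['k1'],T
def rays(uv,C):
    f,cx,cy,k1,T=C; uv=np.atleast_2d(np.asarray(uv,float))
    K=np.array([[f,0,cx],[0,f,cy],[0,0,1.]])
    p=cv2.undistortPoints(uv[:,None],K,np.array([k1,0,0,0,0.]))[:,0]
    d=np.c_[p[:,0],-p[:,1],-np.ones(len(p))]
    return T[:3,3],d@T[:3,:3].T
def onz(uv,C,z):
    o,d=rays(uv,C); return o+d*((z-o[2])/d[:,2])[:,None]
def cloud(d,C):
    v,u=np.mgrid[:384,:512]; o,dd=rays(np.c_[u.ravel(),v.ravel()],C)
    P=o+dd*d.reshape(-1,1); P[d.ravel()==0]=np.nan
    return P.reshape(384,512,3)
E
python3 - <<'E'
from h import *
s,im,d=snap('top','top0.png'); s2,im2,d2=snap('scene','scene0.png')
for n in('top','scene'):
    C=cam(n); print(n,C[:4],C[4].round(3).tolist())
print(optics.calibration('wrist')); print(s)
P=cloud(d,cam('top')); print([P[v,u].round(3).tolist() for v in(100,200,300) for u in(100,250,400)])
E
nproc
```

```text
pics
top (np.float64(420.3381458840923), 259.7293575082684, 188.4846078903115, -0.0670594462804494) [[-0.018, 0.994, -0.111, 0.397], [-1.0, -0.016, 0.015, 0.016], [0.013, 0.112, 0.994, 0.938], [0.0, 0.0, 0.0, 1.0]]
scene (np.float64(382.3486015728914), 255.76421459827807, 194.15853116402377, -0.06440157288059907) [[0.552, -0.648, 0.525, 1.07], [0.834, 0.439, -0.334, -0.353], [-0.014, 0.622, 0.783, 0.85], [0.0, 0.0, 0.0, 1.0]]
{'vfov': 60.883145879791506, 'cx': 254.0647887916855, 'cy': 188.2690921378781, 'k1': -0.020592784788066983, 'tool_from_camera': array([[ 2.08294360e-03,  9.53467973e-01,  3.01487123e-01,
         7.90366184e-02],
       [ 9.99997699e-01, -1.83133388e-03, -1.11719731e-03,
         3.24062703e-04],
       [-5.13088268e-04,  3.01488757e-01, -9.53469594e-01,
        -1.46914457e-01],
       [ 0.00000000e+00,  0.00000000e+00,  0.00000000e+00,
         1.00000000e+00]])}
{'clock': 0.0, 'q': array([-1.25620364,  0.68997879, -0.19449481,  1.56632865,  0.15732759,
        0.90249383, -0.21510022]), 'qd': array([-9.53215723e-04, -4.19547204e-04,  1.39508076e-03, -9.85093299e-04,
        6.30110602e-04, -9.16873377e-05,  2.13546286e-03]), 'joint_torque': array([ 2.92254099e-04, -5.27561617e+01, -1.26663845e+00, -1.53430617e+01,
       -5.26337977e-02,  6.39322287e-03,  1.54417630e-04]), 'tool_pos': array([0.17308994, 0.59990594, 0.23791689]), 'eef_rot': array([ 1.39893625e-01,  9.90166122e-01, -9.06677234e-04, -4.50090074e-05]), 'contact_force': array([-0.8320998 ,  0.57691722,  0.383285  ]), 'moment': array([-0.03640435,  0.00186724,  0.04378954]), 'finger_force': 0.0, 'opening': 1.003945983000118}
[[0.714, 0.369, -0.001], [0.708, 0.02, -0.001], [0.704, -0.329, 0.002], [0.482, 0.362, -0.002], [0.476, 0.024, 0.001], [0.47, -0.316, -0.0], [0.26, 0.358, -0.002], [0.257, 0.027, 0.002], [0.248, -0.304, 0.002]]
4
```

View pics/top0.png

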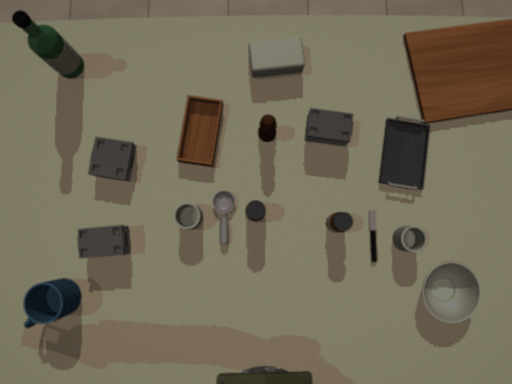

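View pics/scene0.png

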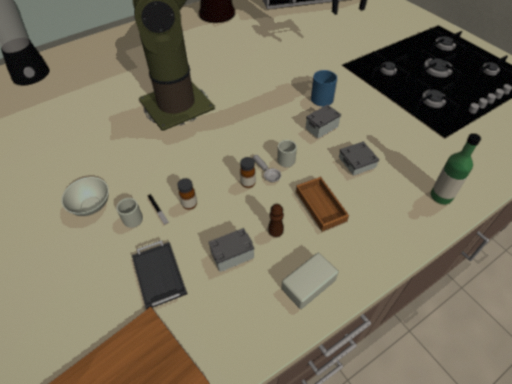

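The top view shows the loose tub at (103,241), square tub (112,159), base tub (329,126), spice tray (200,131), cup tray (404,153), mill (267,127). It also shows cups at (188,216) and (409,238), and jars at (256,211) and (341,222). The spoon, knife, mug and bowl are clutter.

```bash
cat > m.py <<'E'
from h import *
s,im,d=snap('top'); C=cam('top'); P=cloud(d,C)
s2,im2,d2=snap('scene'); P2=cloud(d2,cam('scene')).reshape(-1,3)
P=P.reshape(-1,3)
things=dict(tub=((103,241),.06,.06),sq=((112,159),.042,.065),base=((329,126),.06,.065),spice=((200,131),.03,.1),cupt=((404,153),.014,.1),mill=((267,120),.11,.03),cup_a=((188,214),.064,.035),cup_b=((409,237),.064,.035),jar_a=((256,209),.09,.03),jar_b=((341,220),.09,.03),mug=((50,300),.1,.06))
for k,(uv,h,rad) in things.items():
    c=onz(uv,C,h)[0]
    for nm,Q in(('top',P),('scn',P2)):
        m=(np.hypot(*(Q[:,:2]-c[:2]).T)<rad+.02)
        m&=(abs(Q[:,2]-h)<(.007 if k!='mug' else .02))
        q=Q[m]
        if len(q)<10: print(k,nm,len(q));continue
        (a,b),(w,l),an=cv2.minAreaRect((q[:,:2]*1000).astype(np.float32)); 
        (e,f),rr=cv2.minEnclosingCircle((q[:,:2]*1000).astype(np.float32))
        print(k,nm,len(q),'z',np.median(q[:,2]).round(4),'rect',np.round([a,b,w,l,an],1),'mean',(q[:,:2].mean(0)*1000).round(1),'circ',np.round([e,f,rr],1))
E
python3 m.py
python3 - <<'E'
from h import *
im=cv2.imread('pics/top0.png'); cv2.imwrite('pics/a.png',cv2.resize(im[85:275,70:450],None,fx=2.1,fy=2.1,interpolation=cv2.INTER_CUBIC))
E
```

```text
tub top 1346 z 0.0601 rect [389.4 337.3  62.5  99.1   3.6] mean [389.7 336.5] circ [389.6 336.7  54.9]
tub scn 455 z 0.0601 rect [392.3 336.7  67.3 102.3   5.4] mean [394.6 335.2] circ [392.5 338.6  56.2]
sq top 1528 z 0.0421 rect [570.3 326.9  92.4  85.1  79.9] mean [569.2 325.3] circ [569.7 326.4  58.6]
sq scn 649 z 0.042 rect [572.5 324.9  89.   87.3  79.2] mean [574.4 323.8] circ [572.7 325.2  58.1]
base top 1303 z 0.0601 rect [ 632.  -151.   101.3   63.7   81.5] mean [ 631.4 -150.5] circ [ 631.7 -151.3   55.9]
base scn 941 z 0.0595 rect [ 634.2 -151.4  100.6   64.7   81.3] mean [ 635.2 -152.3] circ [ 632.8 -150.9   55.4]
spice top 588 z 0.0296 rect [632.7 134.1  80.4 151.2  80.6] mean [632.3 133.4] circ [632.  133.4  83.4]
spice scn 412 z 0.0287 rect [635.9 133.   82.8 152.4  80.7] mean [640.6 131.7] circ [635.9 132.4  82.8]
cupt top 918 z 0.0137 rect [ 594.  -333.9  120.4  199.    72.2] mean [ 600.3 -341.9] circ [ 588.9 -335.6  103.9]
cupt scn 605 z 0.0145 rect [ 594.4 -340.7  121.2  191.4   79.3] mean [ 589.1 -341. ] circ [ 590.1 -336.2  102.5]
mill top 119 z 0.1081 rect [629.
[... 547 characters left out ...]
6.5   66.7] mean [ 387.9 -315.4] circ [ 387.2 -317.4   29.2]
jar_a top 304 z 0.0904 rect [449.1  13.3  36.4  38.5  88.7] mean [449.   13.3] circ [449.1  13.2  19.7]
jar_a scn 142 z 0.0896 rect [452.8  11.4  37.3  38.3  80.2] mean [453.9  10.9] circ [452.4  11.7  20.9]
jar_b top 312 z 0.0904 rect [ 421.8 -163.8   38.4   38.5   88.7] mean [ 422.2 -163.8] circ [ 422.4 -164.1   20. ]
jar_b scn 162 z 0.0898 rect [ 424.1 -164.4   37.2   41.8   62.9] mean [ 426.9 -165.9] circ [ 424.4 -164.7   21.2]
mug top 541 z 0.0927 rect [268.3 442.6  81.7  88.4   6.8] mean [267.6 441.1] circ [261.2 445.8  51.3]
mug scn 209 z 0.0896 rect [274.2 441.4  80.4  83.5  22.8] mean [272.8 441.7] circ [273.2 441.5  42.9]
```

View pics/a.png

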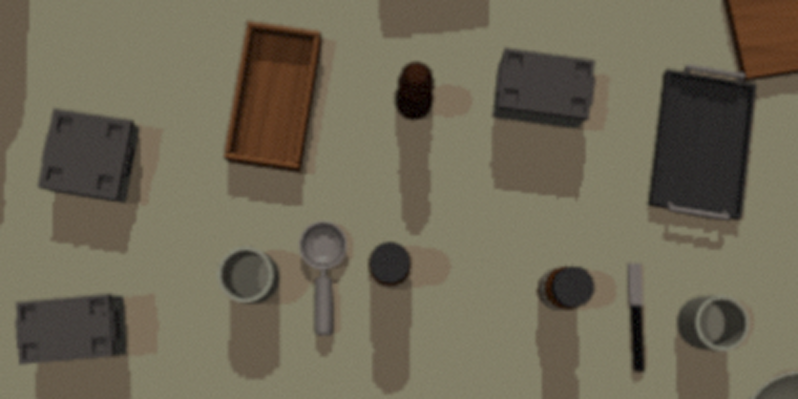

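```bash
cat > go.py <<'E'
import sys; from h import *
def go(x,y,z,phi):
    s=r.get_state(); M=R.from_quat(s['eef_rot']).as_matrix()
    cur=np.degrees(np.arctan2(-M[0,1],M[1,1])); turn=(phi-cur+180)%360-180
    tilt=R.from_matrix(M).inv().apply([0,0,-1.]); 
    N=R.from_euler('z',phi,degrees=True).as_matrix()@np.diag([-1,1,-1.])
    d=N.T@(np.array([x,y,z])-s['tool_pos'])/.025
    print('t%.1f'%s['clock'],'pos',(s['tool_pos']*1e3).round(1),'phi %.1f'%cur,'tilt',tilt[:2].round(3),'q',s['q'].round(2),'op %.2f ff %.1f'%(s['opening'],s['finger_force']),'F',s['contact_force'].round(1))
    print('TURNz total',round(-turn/180,4),'then SHIFT',d.round(2))
if __name__=='__main__': go(*map(float,sys.argv[1:5]))
E
python3 go.py .451 .0125 .17 -9.4
python3 - <<'E'
from h import *
s,im,d=snap('top'); C=cam('top'); P=cloud(d,C)
m=(im.max(2)<62)&(P[...,2]<.02)
m[:, :370]=0; m[:,440:]=0; m[:105]=0; m[200:]=0
m=cv2.morphologyEx(m.astype(np.uint8),cv2.MORPH_OPEN,np.ones((3,3)))
v,u=np.nonzero(m); q=onz(np.c_[u,v],C,.008); print('cup tray',len(q),cv2.minAreaRect((q[:,:2]*1000).astype(np.float32)),q.mean(0))
sp=(abs(P[...,0]-.44)<.07)&(abs(P[...,1]-.08)<.035)&(P[...,2]>.004); q=P[sp]; print('spoon',q.min(0),q.max(0))
E
```

```text
t0.2 pos [173.1 600.2 238.2] phi -16.1 tilt [0.    0.001] q [-1.26  0.69 -0.19  1.57  0.16  0.9  -0.22] op 1.00 ff 0.0 F [ 0.5 -1.5 -0.5]
TURNz total -0.0371 then SHIFT [-14.81 -21.38   2.73]
cup tray 2779 ((594.3616943359375, -332.15087890625), (102.36370849609375, 188.97866821289062), 79.98802947998047) [ 0.57829677 -0.32880181  0.008     ]
spoon [0.37046015 0.04512347 0.00401192] [0.50402194 0.10825043 0.02451553]
```

```bash
python3 -m pendant '[[0,0,0,0,0,-0.037],[-0.6,-0.87,0,0,0,0],[-0.6,-0.87,0,0,0,0],[-0.6,-0.87,0,0,0,0],[-0.6,-0.87,0,0,0,0]]' 1
for i in 1; do python3 -m pendant '[[-0.6,-0.87,0,0,0,0],[-0.6,-0.87,0,0,0,0],[-0.6,-0.87,0,0,0,0],[-0.6,-0.87,0,0,0,0],[-0.6,-0.87,0,0,0,0]]'; done
python3 -m pendant '[[-0.6,-0.87,0,0,0,0],[-0.6,-0.87,0,0,0,0],[-0.6,-0.87,0,0,0,0],[-0.6,-0.87,0,0,0,0],[-0.6,-0.87,0,0,0,0]]'
python3 -m pendant '[[-0.6,-0.87,0,0,0,0],[-0.6,-0.87,0,0,0,0],[-0.6,-0.87,0,0,0,0],[-0.6,-0.87,0,0,0,0],[-0.6,-0.87,0,0,0,0]]'
python3 -m pendant '[[-0.6,-0.87,0.5,0,0,0],[-0.6,-0.87,0.5,0,0,0],[-0.6,-0.87,0.5,0,0,0],[-0.6,-0.87,0.5,0,0,0],[0,0,0.5,0,0,0]]'
python3 go.py .451 .0125 .04 -9.4
python3 - <<'E'
from h import *
C=cam('top'); q=onz([(387.6,119.3),(428.1,125.5),(422.4,188.3),(380.5,182.6)],C,.014); print(q.round(4), q.mean(0))
E
```

```text
clock: 0.67
tool_pos: [0.2185, 0.5037, 0.2386]
eef_rot: [0.082, 0.997, -0.0, 0.0]
contact_force: [-0.3, -0.1, -0.1]
opening: 1.006
finger_force: 0.0
clock: 1.08
tool_pos: [0.2747, 0.3842, 0.2388]
eef_rot: [0.082, 0.997, 0.0, 0.0]
contact_force: [-0.5, -0.0, 0.5]
opening: 1.0
finger_force: 0.0
clock: 1.5
tool_pos: [0.3309, 0.2646, 0.2388]
eef_rot: [0.082, 0.997, 0.0, 0.0]
contact_force: [-0.2, 0.2, 0.4]
opening: 0.999
finger_force: 0.0
clock: 1.92
tool_pos: [0.3871, 0.145, 0.2388]
eef_rot: [0.082, 0.997, 0.0, 0.0]
contact_force: [1.5, -0.6, -0.1]
opening: 0.998
finger_force: 0.0
clock: 2.33
tool_pos: [0.4336, 0.0451, 0.1756]
eef_rot: [0.086, 0.996, -0.001, 0.001]
contact_force: [0.2, -0.2, -0.7]
opening: 1.001
finger_force: 0.0
t2.3 pos [433.6  45.1 175.6] phi -9.9 tilt [0.002 0.002] q [-0.06  0.57 -0.24  2.18  0.33  0.42  0.84] op 1.00 ff 0.0 F [ 0.2 -0.2 -0.7]
TURNz total -0.0029 then SHIFT [-0.9  -1.17  5.42]
[[ 0.6542 -0.2927  0.014 ]
 [ 0.639  -0.3864  0.014 ]
 [ 0.4946 -0.3635  0.014 ]
 [ 0.509  -0.2684  0.014 ]] [ 0.57419143 -0.32775545  0.014     ]
```

```bash
python3 -m pendant '[[-0.9,-0.9,0,0,0,0],[0,-0.27,0.8,0,0,0],[0,0,0.8,0,0,0],[0,0,0,0,0,0]]' 
python3 go.py .451 .0125 .036 -9.4
```

```text
clock: 2.67
tool_pos: [0.4478, 0.0171, 0.134]
eef_rot: [0.083, 0.997, -0.001, -0.002]
contact_force: [0.3, 0.6, -0.2]
opening: 0.998
finger_force: 0.0
t2.7 pos [447.8  17.1 134. ] phi -9.5 tilt [-0.004  0.002] q [-0.02  0.67 -0.2   2.18  0.38  0.33  0.87] op 1.00 ff 0.0 F [ 0.3  0.6 -0.2]
TURNz total -0.0006 then SHIFT [-0.16 -0.16  3.92]
```

```bash
python3 -m pendant '[[-0.16,-0.16,0.9,0,0,0],[0,0,1,0,0,0],[0,0,1,0,0,0],[0,0,0.9,0,0,0],[0,0,0,0,0,0]]' 
python3 go.py .451 .0125 .036 -9.4
python3 -m pendant '[[0,0,0,0,0,0],[0,0,0,0,0,0],[0,0,0,0,0,0],[0,0,0,0,0,0],[0,0,0,0,0,0]]' -1 25
python3 -m pendant '[[0,0,0,0,0,0],[0,0,0,0,0,0],[0,0,0,0,0,0],[0,0,0,0,0,0],[0,0,0,0,0,0]]'
```

```text
clock: 3.08
tool_pos: [0.4512, 0.0142, 0.0389]
eef_rot: [0.081, 0.997, -0.0, -0.002]
contact_force: [0.3, 0.6, -0.7]
opening: 1.001
finger_force: 0.0
t3.1 pos [451.2  14.2  38.9] phi -9.3 tilt [-0.004  0.001] q [-0.11  0.87 -0.04  2.21  0.46  0.07  0.82] op 1.00 ff 0.0 F [ 0.3  0.6 -0.7]
TURNz total 0.0005 then SHIFT [-0.   -0.07  0.12]
clock: 3.5
tool_pos: [0.4529, 0.0134, 0.0423]
eef_rot: [0.082, 0.997, 0.0, 0.001]
contact_force: [0.1, 0.7, 0.1]
opening: 0.646
finger_force: 0.0
clock: 3.92
tool_pos: [0.4525, 0.0132, 0.0416]
eef_rot: [0.082, 0.997, -0.0, 0.0]
contact_force: [-0.7, -1.1, 5.7]
opening: 0.488
finger_force: 25.0
```

```bash
python3 -m pendant '[[0,0,-0.6,0,0,0],[0,0,-1,0,0,0],[0,0,-1,0,0,0],[0,0,-1,0,0,0],[0,0,-1,0,0,0]]' 
python3 go.py .6669 .1281 .16 -9.4
```

```text
clock: 4.33
tool_pos: [0.4516, 0.0134, 0.1571]
eef_rot: [0.082, 0.997, -0.0, -0.001]
contact_force: [1.3, -0.4, -2.3]
opening: 0.49
finger_force: 25.0
t4.3 pos [451.6  13.4 157.1] phi -9.4 tilt [-0.001  0.   ] q [ 0.03  0.63 -0.25  2.15  0.38  0.41  0.88] op 0.49 ff 25.0 F [ 1.3 -0.4 -2.3]
TURNz total -0.0001 then SHIFT [-7.75  5.93 -0.11]
```

```bash
python3 -m pendant '[[-0.78,0.59,0,0,0,0],[-0.78,0.59,0,0,0,0],[-0.78,0.59,0,0,0,0],[-0.78,0.59,0,0,0,0],[-0.78,0.59,0,0,0,0]]' 
python3 -m pendant '[[-0.78,0.6,0,0,0,0],[-0.78,0.6,0,0,0,0],[-0.78,0.6,0,0,0,0],[-0.78,0.6,0,0,0,0],[-0.7,0.6,0,0,0,0]]' 
python3 -m pendant '[[0,0,0.5,0,0,0],[0,0,0.5,0,0,0],[0,0,0,0,0,0]]'
python3 go.py .6669 .1281 .049 -9.4
```

```text
clock: 4.75
tool_pos: [0.5609, 0.0706, 0.156]
eef_rot: [0.082, 0.997, -0.0, -0.001]
contact_force: [0.2, -0.6, -0.7]
opening: 0.491
finger_force: 25.0
clock: 5.17
tool_pos: [0.6675, 0.1287, 0.1555]
eef_rot: [0.082, 0.997, -0.0, -0.001]
contact_force: [-0.5, 0.3, -1.3]
opening: 0.488
finger_force: 25.0
clock: 5.42
tool_pos: [0.6636, 0.1272, 0.1272]
eef_rot: [0.082, 0.997, -0.002, -0.004]
contact_force: [-0.0, -0.5, -1.8]
opening: 0.489
finger_force: 25.0
t5.4 pos [663.6 127.2 127.2] phi -9.4 tilt [-0.007  0.004] q [-0.11  0.9  -0.28  1.48  0.31  0.82  0.9 ] op 0.49 ff 25.0 F [-0.  -0.5 -1.8]
TURNz total -0.0 then SHIFT [-0.12  0.06  3.13]
```

```bash
python3 -m pendant '[[-0.1,0.05,0.8,0,0,0],[0,0,0.8,0,0,0],[0,0,0.8,0,0,0],[0,0,0.4,0,0,0],[0,0,0,0,0,0]]' 
python3 go.py .6669 .1281 .048 -9.4
```

```text
clock: 5.83
tool_pos: [0.6668, 0.1278, 0.0584]
eef_rot: [0.082, 0.997, -0.001, -0.003]
contact_force: [-0.3, 0.0, -1.4]
opening: 0.49
finger_force: 25.0
t5.8 pos [666.8 127.8  58.4] phi -9.4 tilt [-0.006  0.003] q [-0.13  0.99 -0.26  1.49  0.34  0.71  0.87] op 0.49 ff 25.0 F [-0.3  0.  -1.4]
TURNz total -0.0002 then SHIFT [-0.    0.01  0.42]
```

```bash
python3 -m pendant '[[0,0,0.12,0,0,0],[0,0,0.12,0,0,0],[0,0,0.12,0,0,0],[0,0,0,0,0,0],[0,0,0,0,0,0]]' 
python3 go.py .6669 .1281 .048 -9.4
```

```text
clock: 6.25
tool_pos: [0.6699, 0.1294, 0.0527]
eef_rot: [0.082, 0.997, 0.0, 0.0]
contact_force: [1.1, -0.2, -1.4]
opening: 0.492
finger_force: 25.0
t6.2 pos [669.9 129.4  52.7] phi -9.4 tilt [ 0.001 -0.   ] q [-0.13  1.   -0.25  1.49  0.34  0.69  0.87] op 0.49 ff 25.0 F [ 1.1 -0.2 -1.4]
TURNz total -0.0002 then SHIFT [ 0.11 -0.07  0.19]
```

```bash
python3 -m pendant '[[0,0,0.08,0,0,0],[0,0,0.08,0,0,0],[0,0,0.06,0,0,0],[0,0,0,0,0,0],[0,0,0,0,0,0]]' 
python3 go.py .6669 .1281 .048 -9.4
```

```text
clock: 6.67
tool_pos: [0.6702, 0.1294, 0.0477]
eef_rot: [0.082, 0.997, 0.0, 0.001]
contact_force: [-1.8, -0.8, 4.0]
opening: 0.491
finger_force: 25.0
t6.7 pos [670.2 129.4  47.7] phi -9.4 tilt [ 0.001 -0.   ] q [-0.13  1.01 -0.25  1.49  0.34  0.68  0.87] op 0.49 ff 25.0 F [-1.8 -0.8  4. ]
TURNz total -0.0002 then SHIFT [ 0.12 -0.07 -0.01]
```

```bash
python3 -m pendant '[[0,0,0,0,0,0],[0,0,0,0,0,0],[0,0,0,0,0,0],[0,0,0,0,0,0]]' 1
python3 -m pendant '[[0,0,-0.6,0,0,0],[0,0,-1,0,0,0],[0,0,-1,0,0,0],[0,0,-1,0,0,0],[0,0,-1,0,0,0]]'
python3 go.py .423 -.164 .16 -9.4
```

```text
clock: 7.0
tool_pos: [0.6696, 0.1294, 0.0465]
eef_rot: [0.082, 0.997, 0.0, -0.0]
contact_force: [0.9, 0.8, 0.0]
opening: 0.771
finger_force: 0.0
clock: 7.42
tool_pos: [0.6697, 0.1295, 0.164]
eef_rot: [0.082, 0.997, 0.0, 0.0]
contact_force: [0.1, 0.2, 0.8]
opening: 1.002
finger_force: 0.0
t7.4 pos [669.7 129.5 164. ] phi -9.4 tilt [ 0.001 -0.   ] q [-0.11  0.86 -0.3   1.44  0.29  0.88  0.91] op 1.00 ff 0.0 F [0.1 0.2 0.8]
TURNz total -0.0001 then SHIFT [  7.82 -13.19   0.16]
```

```bash
python3 -m pendant '[[0.52,-0.88,0,0,0,0],[0.52,-0.88,0,0,0,0],[0.52,-0.88,0,0,0,0],[0.52,-0.88,0,0,0,0],[0.52,-0.88,0,0,0,0]]'
python3 -m pendant '[[0.52,-0.88,0,0,0,0],[0.52,-0.88,0,0,0,0],[0.52,-0.88,0,0,0,0],[0.52,-0.88,0,0,0,0],[0.52,-0.88,0,0,0,0]]'
python3 -m pendant '[[0.52,-0.88,0,0,0,0],[0.52,-0.88,0,0,0,0],[0.52,-0.88,0,0,0,0],[0.52,-0.88,0,0,0,0],[0.5,-0.85,0,0,0,0]]'
python3 -m pendant '[[0,0,0.5,0,0,0],[0,0,0.5,0,0,0],[0,0,0,0,0,0]]'
python3 go.py .423 -.164 .04 -9.4
```

```text
clock: 7.83
tool_pos: [0.587, 0.0307, 0.1629]
eef_rot: [0.082, 0.997, 0.0, 0.001]
contact_force: [0.6, 0.4, 0.1]
opening: 0.997
finger_force: 0.0
clock: 8.25
tool_pos: [0.505, -0.0672, 0.1628]
eef_rot: [0.082, 0.997, -0.0, 0.001]
contact_force: [0.9, -1.1, 0.2]
opening: 0.999
finger_force: 0.0
clock: 8.67
tool_pos: [0.4234, -0.1647, 0.1627]
eef_rot: [0.082, 0.997, -0.0, 0.001]
contact_force: [-0.8, -0.1, -0.6]
opening: 0.997
finger_force: 0.0
clock: 8.92
tool_pos: [0.4233, -0.164, 0.1363]
eef_rot: [0.083, 0.997, -0.0, -0.001]
contact_force: [0.5, -0.6, -0.4]
opening: 0.999
finger_force: 0.0
t8.9 pos [ 423.3 -164.   136.3] phi -9.5 tilt [-0.001  0.   ] q [ 0.43  0.67 -0.26  2.16  0.46  0.37  1.2 ] op 1.00 ff 0.0 F [ 0.5 -0.6 -0.4]
TURNz total -0.0005 then SHIFT [ 0.01 -0.    3.85]
```

```bash
python3 -m pendant '[[0,0,0.96,0,0,0],[0,0,0.96,0,0,0],[0,0,0.96,0,0,0],[0,0,0.9,0,0,0],[0,0,0,0,0,0]]' 
python3 -m pendant '[[0,0,0,0,0,0],[0,0,0,0,0,0],[0,0,0,0,0,0],[0,0,0,0,0,0],[0,0,0,0,0,0]]' -1 25
python3 -m pendant '[[0,0,0,0,0,0],[0,0,0,0,0,0],[0,0,0,0,0,0],[0,0,0,0,0,0],[0,0,0,0,0,0]]'
python3 go.py .423 -.164 .04 -9.4
```

```text
clock: 9.33
tool_pos: [0.4236, -0.1626, 0.0401]
eef_rot: [0.081, 0.997, 0.0, -0.002]
contact_force: [0.4, -0.0, -0.3]
opening: 1.0
finger_force: 0.0
clock: 9.75
tool_pos: [0.4245, -0.1639, 0.0432]
eef_rot: [0.082, 0.997, -0.0, 0.001]
contact_force: [-0.2, 0.6, 0.1]
opening: 0.649
finger_force: 0.0
clock: 10.17
tool_pos: [0.424, -0.1639, 0.0425]
eef_rot: [0.082, 0.997, -0.0, 0.0]
contact_force: [-0.2, -1.1, 5.3]
opening: 0.489
finger_force: 25.0
t10.2 pos [ 424.  -163.9   42.5] phi -9.4 tilt [0.001 0.   ] q [ 0.3   0.86 -0.06  2.21  0.56  0.08  1.11] op 0.49 ff 25.0 F [-0.2 -1.1  5.3]
TURNz total -0.0002 then SHIFT [ 0.04 -0.01  0.1 ]
```

```bash
python3 -m pendant '[[0,0,-0.6,0,0,0],[0,0,-1,0,0,0],[0,0,-1,0,0,0],[0,0,-1,0,0,0],[0,0,-1,0,0,0]]' 
python3 go.py .6017 .1389 .16 -9.4
```

```text
clock: 10.58
tool_pos: [0.4232, -0.1634, 0.1581]
eef_rot: [0.082, 0.997, 0.0, -0.001]
contact_force: [0.2, -1.3, -1.1]
opening: 0.492
finger_force: 25.0
t10.6 pos [ 423.2 -163.4  158.1] phi -9.4 tilt [-0.001 -0.   ] q [ 0.47  0.63 -0.32  2.14  0.45  0.43  1.2 ] op 0.49 ff 25.0 F [ 0.2 -1.3 -1.1]
TURNz total -0.0001 then SHIFT [-5.07 13.09 -0.08]
```

```bash
python3 -m pendant '[[-0.35,0.9,0,0,0,0],[-0.35,0.9,0,0,0,0],[-0.35,0.9,0,0,0,0],[-0.35,0.9,0,0,0,0],[-0.35,0.9,0,0,0,0]]' 
python3 -m pendant '[[-0.35,0.9,0,0,0,0],[-0.35,0.9,0,0,0,0],[-0.35,0.9,0,0,0,0],[-0.35,0.9,0,0,0,0],[-0.35,0.9,0,0,0,0]]' 
python3 -m pendant '[[-0.35,0.9,0,0,0,0],[-0.35,0.9,0,0,0,0],[-0.35,0.9,0,0,0,0],[-0.35,0.9,0,0,0,0],[-0.17,0.49,0,0,0,0]]' 
python3 -m pendant '[[0,0,0.5,0,0,0],[0,0,0.5,0,0,0],[0,0,0,0,0,0],[0,0,0,0,0,0]]'
python3 go.py .6017 .1389 .0485 -9.4
```

```text
clock: 11.0
tool_pos: [0.4854, -0.0588, 0.1569]
eef_rot: [0.082, 0.997, 0.0, -0.001]
contact_force: [-0.1, -0.3, -0.7]
opening: 0.486
finger_force: 25.0
clock: 11.42
tool_pos: [0.5468, 0.0451, 0.1567]
eef_rot: [0.082, 0.997, -0.0, -0.001]
contact_force: [-0.0, 0.6, -2.3]
opening: 0.492
finger_force: 25.0
clock: 11.83
tool_pos: [0.603, 0.142, 0.1567]
eef_rot: [0.081, 0.997, 0.001, -0.0]
contact_force: [-0.5, 1.1, -1.2]
opening: 0.491
finger_force: 25.0
clock: 12.17
tool_pos: [0.6011, 0.1371, 0.1308]
eef_rot: [0.083, 0.997, -0.001, -0.002]
contact_force: [0.3, -0.3, -0.7]
opening: 0.488
finger_force: 25.0
t12.2 pos [601.1 137.1 130.8] phi -9.5 tilt [-0.003  0.002] q [-0.14  0.83 -0.28  1.68  0.33  0.69  0.81] op 0.49 ff 25.0 F [ 0.3 -0.3 -0.7]
TURNz total -0.0004 then SHIFT [-0.01  0.07  3.29]
```

```bash
python3 -m pendant '[[0,0.03,0.8,0,0,0],[0,0,0.8,0,0,0],[0,0,0.8,0,0,0],[0,0,0.5,0,0,0],[0,0,0.1,0,0,0]]' 
python3 -m pendant '[[0,0,0.1,0,0,0],[0,0,0.05,0,0,0],[0,0,0.05,0,0,0],[0,0,0,0,0,0],[0,0,0,0,0,0]]' 
python3 go.py .6017 .1389 .0485 -9.4
```

```text
clock: 12.58
tool_pos: [0.6012, 0.1381, 0.0553]
eef_rot: [0.082, 0.997, -0.001, -0.002]
contact_force: [-0.5, -1.3, -0.5]
opening: 0.491
finger_force: 25.0
clock: 13.0
tool_pos: [0.6031, 0.1394, 0.053]
eef_rot: [0.082, 0.997, 0.0, 0.001]
contact_force: [0.6, 0.7, -1.5]
opening: 0.488
finger_force: 25.0
t13.0 pos [603.1 139.4  53. ] phi -9.4 tilt [ 0.001 -0.001] q [-0.17  0.94 -0.23  1.7   0.37  0.54  0.77] op 0.49 ff 25.0 F [ 0.6  0.7 -1.5]
TURNz total -0.0002 then SHIFT [ 0.05 -0.03  0.18]
```

```bash
python3 -m pendant '[[0,0,0.08,0,0,0],[0,0,0.06,0,0,0],[0,0,0.04,0,0,0],[0,0,0,0,0,0],[0,0,0,0,0,0]]' 
python3 -m pendant '[[0,0,0,0,0,0],[0,0,0,0,0,0],[0,0,0,0,0,0],[0,0,0,0,0,0],[0,0,0,0,0,0]]' 1
python3 -m pendant '[[0,0,-0.6,0,0,0],[0,0,-1,0,0,0],[0,0,-1,0,0,0],[0,0,-1,0,0,0],[0,0,-1,0,0,0]]'
python3 -m pendant '[[0,0,0,0,0,0.037],[0,0,0,0,0,0.037],[0,0,0,0,0,0.037],[0,0,0,0,0,0.037],[0,0,0,0,0,0.037]]'
python3 -m pendant '[[0,0,0,0,0,0.037],[0,0,0,0,0,0.037],[0,0,0,0,0,0]]'
python3 go.py .442 .156 .15 -55
```

```text
clock: 13.42
tool_pos: [0.6031, 0.1392, 0.0486]
eef_rot: [0.082, 0.997, 0.0, 0.001]
contact_force: [-1.4, -1.5, 5.7]
opening: 0.489
finger_force: 25.0
clock: 13.83
tool_pos: [0.6026, 0.1393, 0.0476]
eef_rot: [0.082, 0.997, 0.0, -0.0]
contact_force: [0.2, 0.2, 0.3]
opening: 0.847
finger_force: 0.0
clock: 14.25
tool_pos: [0.6024, 0.1392, 0.1637]
eef_rot: [0.082, 0.997, -0.0, -0.0]
contact_force: [-0.3, 0.3, -0.4]
opening: 0.995
finger_force: 0.0
clock: 14.67
tool_pos: [0.6026, 0.1393, 0.1627]
eef_rot: [0.367, 0.93, 0.0, -0.0]
contact_force: [-0.2, 1.0, 0.8]
opening: 0.998
finger_force: 0.0
clock: 14.92
tool_pos: [0.6026, 0.1395, 0.1627]
eef_rot: [0.471, 0.882, -0.0, 0.0]
contact_force: [0.7, -0.6, 0.8]
opening: 1.003
finger_force: 0.0
t14.9 pos [602.6 139.5 162.7] phi -56.2 tilt [0. 0.] q [-0.26  0.77 -0.07  1.66  0.07  0.71  0.22] op 1.00 ff 0.0 F [ 0.7 -0.6  0.8]
TURNz total -0.0066 then SHIFT [ 4.22 -4.88  0.51]
```

```bash
python3 -m pendant '[[0.6,-0.7,0,0,0,0],[0.6,-0.7,0,0,0,0],[0.6,-0.7,0,0,0,0],[0.6,-0.7,0,0,0,0],[0.6,-0.7,0,0,0,0]]'
python3 -m pendant '[[0.6,-0.7,0,0,0,0],[0.5,-0.7,0,0,0,0],[0,0,0.5,0,0,0],[0,0,0.5,0,0,0],[0,0,0,0,0,0]]'
python3 go.py .442 .156 .026 -56.2
```

```text
clock: 15.33
tool_pos: [0.4871, 0.1527, 0.1628]
eef_rot: [0.468, 0.884, 0.0, -0.0]
contact_force: [-0.3, -0.1, -0.7]
opening: 1.0
finger_force: 0.0
clock: 15.75
tool_pos: [0.4426, 0.1558, 0.1365]
eef_rot: [0.468, 0.884, -0.001, -0.001]
contact_force: [-0.2, -0.5, 0.1]
opening: 0.998
finger_force: 0.0
t15.8 pos [442.6 155.8 136.5] phi -55.8 tilt [-0.001  0.003] q [-0.41  0.67 -0.04  2.12  0.08  0.35  0.08] op 1.00 ff 0.0 F [-0.2 -0.5  0.1]
TURNz total 0.0021 then SHIFT [ 0.02 -0.02  4.42]
```

```bash
python3 -m pendant '[[0,0,0.95,0,0,0],[0,0,0.95,0,0,0],[0,0,0.95,0,0,0],[0,0,0.9,0,0,0],[0,0,0.5,0,0,0]]' 
python3 -m pendant '[[0,0,0,0,0,0],[0,0,0,0,0,0],[0,0,0,0,0,0],[0,0,0,0,0,0],[0,0,0,0,0,0]]' -1 20
python3 -m pendant '[[0,0,0,0,0,0],[0,0,0,0,0,0],[0,0,0,0,0,0],[0,0,0,0,0,0]]'
python3 go.py .442 .156 .03 -56
```

```text
clock: 16.17
tool_pos: [0.4437, 0.156, 0.0298]
eef_rot: [0.469, 0.883, -0.0, -0.001]
contact_force: [-0.0, -0.4, 0.9]
opening: 1.004
finger_force: 0.0
clock: 16.58
tool_pos: [0.4444, 0.156, 0.0325]
eef_rot: [0.47, 0.883, 0.001, 0.0]
contact_force: [-0.2, -1.2, 1.2]
opening: 0.649
finger_force: 0.5
clock: 16.92
tool_pos: [0.4441, 0.1558, 0.0324]
eef_rot: [0.47, 0.883, 0.0, 0.0]
contact_force: [-0.6, -0.4, 7.3]
opening: 0.618
finger_force: 19.9
t16.9 pos [444.1 155.8  32.4] phi -56.0 tilt [ 0.    -0.001] q [-0.43  0.89 -0.01  2.16  0.09  0.09  0.06] op 0.62 ff 19.9 F [-0.6 -0.4  7.3]
TURNz total -0.0003 then SHIFT [ 0.05 -0.07  0.1 ]
```

```bash
python3 -m pendant '[[0,0,-0.6,0,0,0],[0,0,-1,0,0,0],[0,0,-1,0,0,0],[0,0,-1,0,0,0],[0,0,-1,0,0,0]]' 
python3 -m pendant '[[0,0,-0.7,0,0,-0.037],[0,0,0,0,0,-0.037],[0,0,0,0,0,-0.037],[0,0,0,0,0,-0.037],[0,0,0,0,0,-0.037]]' 
python3 -m pendant '[[0,0,0,0,0,-0.037],[0,0,0,0,0,-0.037],[0,0,0,0,0,0]]' 
python3 go.py .6095 -.3335 .16 -9.4
```

```text
clock: 17.33
tool_pos: [0.4436, 0.1557, 0.1479]
eef_rot: [0.47, 0.883, 0.0, 0.0]
contact_force: [0.2, 0.4, -0.7]
opening: 0.616
finger_force: 19.9
clock: 17.75
tool_pos: [0.4438, 0.1557, 0.1645]
eef_rot: [0.194, 0.981, 0.0, 0.0]
contact_force: [-0.4, 0.7, -1.0]
opening: 0.619
finger_force: 19.9
clock: 18.0
tool_pos: [0.4437, 0.1555, 0.1642]
eef_rot: [0.081, 0.997, 0.0, -0.0]
contact_force: [0.3, -0.1, -0.8]
opening: 0.619
finger_force: 19.9
t18.0 pos [443.7 155.5 164.2] phi -9.3 tilt [-0. -0.] q [-0.26  0.63 -0.28  2.09  0.37  0.47  0.59] op 0.62 ff 19.9 F [ 0.3 -0.1 -0.8]
TURNz total 0.0008 then SHIFT [ -9.74 -18.22   0.17]
```

```bash
python3 -m pendant '[[-0.49,-0.91,0,0,0,0],[-0.49,-0.91,0,0,0,0],[-0.49,-0.91,0,0,0,0],[-0.49,-0.91,0,0,0,0],[-0.49,-0.91,0,0,0,0]]' 
python3 -m pendant '[[-0.49,-0.91,0,0,0,0],[-0.49,-0.91,0,0,0,0],[-0.49,-0.91,0,0,0,0],[-0.49,-0.91,0,0,0,0],[-0.49,-0.91,0,0,0,0]]' 
python3 -m pendant '[[-0.49,-0.91,0,0,0,0],[-0.49,-0.91,0,0,0,0],[-0.49,-0.91,0,0,0,0],[-0.49,-0.91,0,0,0,0],[-0.49,-0.91,0,0,0,0]]' 
python3 - <<'E'
from h import *
s,im,d=snap('wrist','w1.png')
E
python3 -m pendant '[[-0.49,-0.91,0,0,0,0],[-0.49,-0.91,0,0,0,0],[-0.49,-0.91,0,0,0,0],[-0.49,-0.91,0,0,0,0],[-0.43,-0.8,0,0,0,0]]' 
python3 -m pendant '[[0,0,0,0,0,0],[0,0,0,0,0,0]]'
python3 - <<'E'
from h import *
s,im,d=snap('wrist','w2.png'); s2,im2,_=snap('top','t2.png')
cv2.imwrite('pics/b.png',np.hstack([im,im2])[:, :] if 0 else cv2.resize(np.hstack([im,im2]),(800,300)))
E
python3 go.py .6095 -.3335 .16 -9.4
```

```text
clock: 18.42
tool_pos: [0.4857, 0.0324, 0.1641]
eef_rot: [0.084, 0.996, -0.0, 0.0]
contact_force: [0.8, 0.4, -0.9]
opening: 0.619
finger_force: 19.9
clock: 18.83
tool_pos: [0.5274, -0.09, 0.164]
eef_rot: [0.084, 0.996, -0.0, -0.0]
contact_force: [0.6, 0.5, -1.4]
opening: 0.62
finger_force: 19.9
clock: 19.25
tool_pos: [0.5691, -0.2122, 0.1639]
eef_rot: [0.084, 0.996, 0.0, -0.0]
contact_force: [1.1, -0.2, -0.6]
opening: 0.622
finger_force: 19.9
clock: 19.72
tool_pos: [0.6097, -0.3319, 0.1637]
eef_rot: [0.084, 0.996, -0.0, -0.0]
contact_force: [-0.1, -1.4, -0.6]
opening: 0.618
finger_force: 19.9
clock: 19.88
tool_pos: [0.6093, -0.3314, 0.1633]
eef_rot: [0.085, 0.996, -0.0, -0.0]
contact_force: [-0.3, -0.2, -0.4]
opening: 0.622
finger_force: 19.9
t20.0 pos [ 609.7 -328.5  163.7] phi -9.4 tilt [-0.001 -0.001] q [ 0.63  0.89 -0.42  1.4   0.4   0.94  1.52] op 0.62 ff 19.9 F [-0.   0.7 -0.5]
TURNz total -0.0001 then SHIFT [-0.02 -0.2   0.15]
```

View pics/b.png

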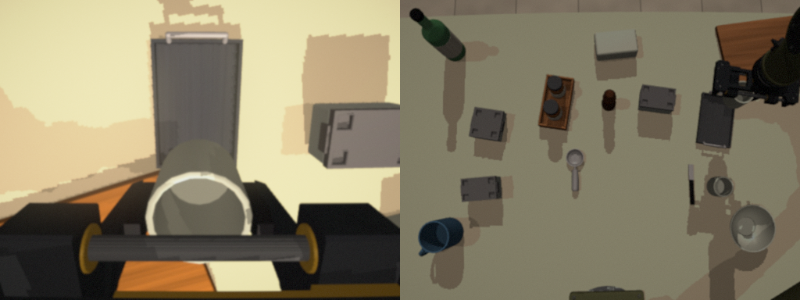

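The wrist view shows the cup tray's near end at about (196,40) of the half-size picture, in line with the held cup. In the top view both jars stand in the spice tray, at about (552,85) and (550,108).

```bash
python3 - <<'E'
from h import *
s=r.get_state(); C=cam('wrist',s)
im=cv2.imread('pics/w2.png'); g=cv2.cvtColor(im,cv2.COLOR_BGR2GRAY)
print(g[44:62,220].tolist())
k=1.28
p=onz([(150*k,40*k),(241*k,40*k),(158*k,165*k),(238*k,165*k)],C,.014); print(p.round(4)); 
E
python3 -m pendant '[[0,-0.2,0.8,0,0,0],[0,0,0.8,0,0,0],[0,0,0.8,0,0,0],[0,0,0.8,0,0,0],[0,0,0,0,0,0]]'
python3 go.py .6095 -.3335 .039 -9.4
```

```text
[143, 149, 165, 169, 148, 123, 106, 101, 99, 98, 87, 81, 83, 89, 90, 92, 93, 92]
[[ 0.4961 -0.362   0.014 ]
 [ 0.512  -0.2649  0.014 ]
 [ 0.6392 -0.3835  0.014 ]
 [ 0.6554 -0.285   0.014 ]]
clock: 20.4
tool_pos: [0.6062, -0.332, 0.08]
eef_rot: [0.081, 0.997, 0.002, -0.004]
contact_force: [-1.4, -0.1, -1.8]
opening: 0.619
finger_force: 19.9
t20.4 pos [ 606.2 -332.    80. ] phi -9.3 tilt [-0.008 -0.003] q [ 0.62  0.99 -0.39  1.44  0.45  0.81  1.49] op 0.62 ff 19.9 F [-1.4 -0.1 -1.8]
TURNz total 0.0005 then SHIFT [-0.14 -0.04  1.64]
```

```bash
python3 -m pendant '[[-0.02,0,0.6,0,0,0],[0,0,0.5,0,0,0],[0,0,0.2,0,0,0],[0,0,0,0,0,0],[0,0,0,0,0,0]]'
python3 go.py .6090 -.3325 .0365 -9.4
```

```text
clock: 20.82
tool_pos: [0.6097, -0.3351, 0.0515]
eef_rot: [0.082, 0.997, 0.0, 0.0]
contact_force: [0.1, -0.8, -1.4]
opening: 0.618
finger_force: 19.9
t20.8 pos [ 609.7 -335.1   51.5] phi -9.4 tilt [ 0. -0.] q [ 0.62  1.03 -0.37  1.44  0.47  0.76  1.47] op 0.62 ff 19.9 F [ 0.1 -0.8 -1.4]
TURNz total -0.0002 then SHIFT [0.05 0.1  0.6 ]
```

```bash
python3 -m pendant '[[0,0.1,0.25,0,0,0],[0,0,0.2,0,0,0],[0,0,0.1,0,0,0],[0,0,0.04,0,0,0],[0,0,0,0,0,0]]'
python3 -m pendant '[[0,0,0,0,0,0]]'
python3 go.py .6090 -.3325 .0365 -9.4
```

```text
clock: 21.23
tool_pos: [0.61, -0.3326, 0.0367]
eef_rot: [0.082, 0.997, 0.0, -0.0]
contact_force: [0.5, 0.1, -1.0]
opening: 0.62
finger_force: 19.9
clock: 21.32
tool_pos: [0.6101, -0.3329, 0.0367]
eef_rot: [0.082, 0.997, -0.0, 0.0]
contact_force: [-0.3, -1.1, -1.3]
opening: 0.617
finger_force: 19.9
t21.3 pos [ 610.1 -332.9   36.7] phi -9.4 tilt [0. 0.] q [ 0.61  1.05 -0.36  1.44  0.48  0.74  1.46] op 0.62 ff 19.9 F [-0.3 -1.1 -1.3]
TURNz total -0.0002 then SHIFT [0.05 0.01 0.01]
```

```bash
python3 -m pendant '[[0,0,0.03,0,0,0],[0,0,0,0,0,0]]'
python3 -m pendant '[[0,0,0,0,0,0],[0,0,0,0,0,0],[0,0,0,0,0,0],[0,0,0,0,0,0],[0,0,0,0,0,0]]' 1
python3 -m pendant '[[0,0,-0.6,0,0,0],[0,0,-1,0,0,0],[0,0,-1,0,0,0],[0,0,-1,0,0,0],[0,0,-0.8,0,0,0]]'
python3 go.py .3857 -.3174 .15 -9.4
python3 - <<'E'
from h import *
s,im,d=snap('top'); P=cloud(d,cam('top')).reshape(-1,3); m=np.hypot(P[:,0]-.27,P[:,1]+.41)<.09; q=P[m&(P[:,2]>.01)]; print('bowl',q.min(0),q.max(0))
E
```

```text
clock: 21.48
tool_pos: [0.6102, -0.333, 0.0365]
eef_rot: [0.082, 0.997, -0.0, 0.0]
contact_force: [-0.4, 0.2, 3.7]
opening: 0.62
finger_force: 19.9
clock: 21.9
tool_pos: [0.61, -0.3327, 0.0358]
eef_rot: [0.082, 0.997, 0.0, -0.0]
contact_force: [0.0, -0.1, -0.2]
opening: 0.972
finger_force: 0.0
clock: 22.32
tool_pos: [0.6108, -0.3329, 0.1493]
eef_rot: [0.082, 0.997, -0.0, 0.001]
contact_force: [0.1, 0.3, 0.6]
opening: 1.001
finger_force: 0.0
t22.3 pos [ 610.8 -332.9  149.3] phi -9.4 tilt [0.003 0.   ] q [ 0.64  0.91 -0.42  1.4   0.42  0.92  1.51] op 1.00 ff 0.0 F [0.1 0.3 0.6]
TURNz total -0.0001 then SHIFT [ 8.99 -0.86 -0.03]
bowl [ 0.2057297  -0.46374261  0.01008778] [ 0.33226189 -0.33592862  0.05479166]
```

```bash
python3 -m pendant '[[0.9,-0.08,0,0,0,0],[0.9,-0.09,0,0,0,0],[0.9,-0.09,0,0,0,0],[0.9,-0.09,0,0,0,0],[0.9,-0.09,0,0,0,0]]'
python3 -m pendant '[[0.9,-0.08,0,0,0,0],[0.9,-0.09,0,0,0,0],[0.9,-0.09,0,0,0,0],[0.9,-0.09,0,0,0,0],[0.9,-0.09,0,0,0,0]]'
python3 -m pendant '[[0,0,0.5,0,0,0],[0,0,0,0,0,0],[0,0,0,0,0,0]]'
python3 go.py .3857 -.3174 .03 -9.4
```

```text
clock: 22.78
tool_pos: [0.4963, -0.3252, 0.1468]
eef_rot: [0.082, 0.997, -0.0, 0.0]
contact_force: [-0.5, 0.2, 0.2]
opening: 1.001
finger_force: 0.0
clock: 23.2
tool_pos: [0.3837, -0.3176, 0.1468]
eef_rot: [0.082, 0.997, -0.0, 0.001]
contact_force: [-0.3, -0.6, 0.4]
opening: 1.0
finger_force: 0.0
clock: 23.45
tool_pos: [0.3851, -0.3177, 0.1339]
eef_rot: [0.082, 0.997, -0.0, 0.0]
contact_force: [0.4, -0.5, 0.7]
opening: 1.002
finger_force: 0.0
t23.4 pos [ 385.1 -317.7  133.9] phi -9.4 tilt [0.001 0.   ] q [ 0.82  0.72 -0.36  2.03  0.53  0.48  1.47] op 1.00 ff 0.0 F [ 0.4 -0.5  0.7]
TURNz total -0.0001 then SHIFT [-0.02  0.01  4.16]
```

```bash
python3 -m pendant '[[0,0,0.95,0,0,0],[0,0,0.95,0,0,0],[0,0,0.95,0,0,0],[0,0,0.9,0,0,0],[0,0,0.4,0,0,0]]' 
python3 -m pendant '[[0,0,0,0,0,0],[0,0,0,0,0,0],[0,0,0,0,0,0],[0,0,0,0,0,0],[0,0,0,0,0,0]]' -1 20
python3 -m pendant '[[0,0,0,0,0,0],[0,0,0,0,0,0],[0,0,0,0,0,0],[0,0,0,0,0,0]]'
python3 go.py .3857 -.3174 .03 -9.4
python3 -m pendant '[[0,0,-0.6,0,0,0],[0,0,-1,0,0,0],[0,0,-1,0,0,0],[0,0,-1,0,0,0],[0,0,-1,0,0,0]]'
python3 go.py .5435 -.3215 .15 -9.4
```

```text
clock: 23.87
tool_pos: [0.3857, -0.3171, 0.0279]
eef_rot: [0.081, 0.997, 0.0, 0.0]
contact_force: [-0.2, 0.1, 0.1]
opening: 0.999
finger_force: 0.0
clock: 24.28
tool_pos: [0.3851, -0.318, 0.0306]
eef_rot: [0.082, 0.997, -0.0, 0.001]
contact_force: [0.1, 0.2, -0.3]
opening: 0.646
finger_force: 0.0
clock: 24.62
tool_pos: [0.385, -0.318, 0.0306]
eef_rot: [0.082, 0.997, -0.0, 0.001]
contact_force: [0.4, 0.3, 7.2]
opening: 0.621
finger_force: 20.0
t24.6 pos [ 385.  -318.    30.6] phi -9.4 tilt [0.002 0.001] q [ 0.7   0.9  -0.17  2.08  0.65  0.21  1.36] op 0.62 ff 20.0 F [0.4 0.3 7.2]
TURNz total -0.0002 then SHIFT [-0.02  0.03  0.02]
clock: 25.03
tool_pos: [0.3838, -0.3174, 0.1458]
eef_rot: [0.082, 0.997, 0.0, -0.0]
contact_force: [0.5, -0.6, -1.3]
opening: 0.615
finger_force: 20.0
t25.0 pos [ 383.8 -317.4  145.8] phi -9.4 tilt [-0.001 -0.   ] q [ 0.84  0.7  -0.39  2.02  0.52  0.52  1.48] op 0.61 ff 20.0 F [ 0.5 -0.6 -1.3]
TURNz total -0.0002 then SHIFT [-6.33  0.88 -0.17]
```

```bash
python3 -m pendant '[[-0.9,0.12,0,0,0,0],[-0.9,0.13,0,0,0,0],[-0.9,0.13,0,0,0,0],[-0.9,0.13,0,0,0,0],[-0.9,0.13,0,0,0,0]]'
python3 -m pendant '[[-0.9,0.12,0,0,0,0],[-0.9,0.12,0,0,0,0],[0,0,0.8,0,0,0],[0,0,0.8,0,0,0],[0,0,0,0,0,0]]'
python3 go.py .5435 -.3215 .035 -9.4
```

```text
clock: 25.45
tool_pos: [0.4984, -0.3203, 0.1447]
eef_rot: [0.082, 0.997, 0.0, -0.0]
contact_force: [0.1, 0.4, -1.6]
opening: 0.617
finger_force: 20.0
clock: 25.87
tool_pos: [0.5405, -0.3206, 0.1009]
eef_rot: [0.082, 0.997, 0.001, -0.004]
contact_force: [-1.0, 0.6, -1.4]
opening: 0.62
finger_force: 20.0
t25.9 pos [ 540.5 -320.6  100.9] phi -9.4 tilt [-0.008 -0.002] q [ 0.67  0.9  -0.39  1.65  0.48  0.71  1.45] op 0.62 ff 20.0 F [-1.   0.6 -1.4]
TURNz total 0.0 then SHIFT [-0.12 -0.02  2.64]
```

```bash
python3 -m pendant '[[-0.02,0,0.7,0,0,0],[0,0,0.7,0,0,0],[0,0,0.5,0,0,0],[0,0,0,0,0,0],[0,0,0,0,0,0]]'
python3 go.py .5435 -.3215 .035 -9.4
```

```text
clock: 26.28
tool_pos: [0.5434, -0.3217, 0.0572]
eef_rot: [0.082, 0.997, 0.0, -0.001]
contact_force: [-0.2, 0.1, -0.5]
opening: 0.615
finger_force: 20.0
t26.3 pos [ 543.4 -321.7   57.2] phi -9.4 tilt [-0.001 -0.   ] q [ 0.66  0.96 -0.36  1.66  0.51  0.62  1.42] op 0.61 ff 20.0 F [-0.2  0.1 -0.5]
TURNz total -0.0002 then SHIFT [-0.    0.01  0.89]
```

```bash
python3 -m pendant '[[0,0,0.4,0,0,0],[0,0,0.3,0,0,0],[0,0,0.1,0,0,0],[0,0,0.05,0,0,0],[0,0,0,0,0,0]]'
python3 -m pendant '[[0,0,0.04,0,0,0],[0,0,0,0,0,0]]'
```

```text
clock: 26.7
tool_pos: [0.5438, -0.3216, 0.0357]
eef_rot: [0.082, 0.997, 0.0, -0.0]
contact_force: [0.1, -0.0, -1.6]
opening: 0.62
finger_force: 20.0
clock: 26.87
tool_pos: [0.5441, -0.3218, 0.0351]
eef_rot: [0.082, 0.997, -0.0, 0.0]
contact_force: [-0.3, -0.3, -2.4]
opening: 0.618
finger_force: 20.0
```

```bash
python3 -m pendant '[[0,0,0.03,0,0,0],[0,0,0,0,0,0]]'
python3 -m pendant '[[0,0,0,0,0,0],[0,0,0,0,0,0],[0,0,0,0,0,0],[0,0,0,0,0,0],[0,0,0,0,0,0]]' 1
python3 -m pendant '[[0,0,-0.6,0,0,0],[0,0,-1,0,0,0],[0,0,-1,0,0,0],[0,0,-1,0,0,0],[0,0,-1,0,0,0]]'
python3 -m pendant '[[0,0,-0.7,0,0,0.038],[0,0,0,0,0,0.038],[0,0,0,0,0,0.038],[0,0,0,0,0,0.038],[0,0,0,0,0,0.038]]'
python3 -m pendant '[[0,0,0,0,0,0.038],[0,0,0,0,0,0.038],[0,0,0,0,0,0.038],[0,0,0,0,0,0.038],[0,0,0,0,0,0.038]]'
python3 -m pendant '[[0,0,0,0,0,0.038],[0,0,0,0,0,0]]'
python3 go.py .391 .337 .17 -85.5
```

```text
clock: 27.03
tool_pos: [0.5442, -0.3218, 0.0346]
eef_rot: [0.082, 0.997, -0.0, 0.0]
contact_force: [-0.2, -1.3, 1.1]
opening: 0.621
finger_force: 20.0
clock: 27.45
tool_pos: [0.544, -0.3217, 0.0342]
eef_rot: [0.082, 0.997, 0.0, 0.0]
contact_force: [-0.2, 0.1, 0.1]
opening: 0.97
finger_force: 0.0
clock: 27.87
tool_pos: [0.5437, -0.3217, 0.1503]
eef_rot: [0.082, 0.997, 0.0, -0.0]
contact_force: [0.5, 0.7, -0.5]
opening: 0.999
finger_force: 0.0
clock: 28.28
tool_pos: [0.5439, -0.3218, 0.1669]
eef_rot: [0.374, 0.927, 0.0, 0.0]
contact_force: [-0.2, -0.5, -0.7]
opening: 0.996
finger_force: 0.0
clock: 28.7
tool_pos: [0.5439, -0.3216, 0.1667]
eef_rot: [0.63, 0.776, 0.0, -0.0]
contact_force: [-0.4, 0.2, 0.4]
opening: 1.0
finger_force: 0.0
clock: 28.87
tool_pos: [0.5441, -0.3214, 0.1667]
eef_rot: [0.674, 0.738, -0.0, -0.0]
contact_force: [0.7, -0.3, -0.0]
opening: 0.999
finger_force: 0.0
t28.9 pos [ 544.1 -321.4  166.7] phi -84.8 tilt [0. 0.] q [ 0.5   0.78 -0.07  1.61  0.07  0.75  0.49] op 1.00 ff 0.0 F [ 0.7 -0.3 -0. ]
TURNz total 0.0038 then SHIFT [26.74 -4.04 -0.13]
```

```bash
python3 -m pendant '[[0.97,-0.15,0,0,0,0],[0.97,-0.15,0,0,0,0],[0.97,-0.15,0,0,0,0],[0.97,-0.15,0,0,0,0],[0.97,-0.15,0,0,0,0]]'
python3 -m pendant '[[0.97,-0.15,0,0,0,0],[0.97,-0.15,0,0,0,0],[0.97,-0.15,0,0,0,0],[0.97,-0.15,0,0,0,0],[0.97,-0.15,0,0,0,0]]'
python3 -m pendant '[[0.97,-0.15,0,0,0,0],[0.97,-0.15,0,0,0,0],[0.97,-0.15,0,0,0,0],[0.97,-0.15,0,0,0,0],[0.97,-0.15,0,0,0,0]]'
python3 -m pendant '[[0.97,-0.15,0,0,0,0],[0.97,-0.15,0,0,0,0],[0.97,-0.15,0,0,0,0],[0.97,-0.15,0,0,0,0],[0.97,-0.15,0,0,0,0]]'
python3 -m pendant '[[0.97,-0.15,0,0,0,0],[0.97,-0.15,0,0,0,0],[0.97,-0.15,0,0,0,0],[0.97,-0.15,0,0,0,0],[0.97,-0.15,0,0,0,0]]'
python3 -m pendant '[[0.97,-0.15,0,0,0,0],[0.97,-0.15,0,0,0,0],[0,0,0,0,0,0],[0,0,0,0,0,0]]'
cat > tubfit.py <<'E'
import sys; from h import *
s,im,d=snap('wrist',sys.argv[1]); P=cloud(d,cam('wrist',s)); x,y=float(sys.argv[2]),float(sys.argv[3])
z0=float(sys.argv[4]) if len(sys.argv)>4 else .06
m=(abs(P[...,2]-z0)<.006)&(np.hypot(P[...,0]-x,P[...,1]-y)<.07)
m=cv2.morphologyEx(m.astype(np.uint8),cv2.MORPH_OPEN,np.ones((3,3)))
n,l,st,ce=cv2.connectedComponentsWithStats(m); i=1+st[1:,4].argmax()
q=P[l==i]; print(len(q),'z',np.median(q[:,2]),cv2.minAreaRect((q[:,:2]*1000).astype(np.float32)))
# centre-line by mean edges: principal axes percentiles
E
python3 tubfit.py w3.png .391 .337; python3 go.py .391 .337 .12 -85.5
```

```text
clock: 29.28
tool_pos: [0.5136, -0.2016, 0.1667]
eef_rot: [0.672, 0.741, 0.0, -0.0]
contact_force: [0.2, 0.5, -0.5]
opening: 1.002
finger_force: 0.0
clock: 29.7
tool_pos: [0.4838, -0.0826, 0.1668]
eef_rot: [0.672, 0.741, 0.0, 0.0]
contact_force: [0.2, -0.4, -0.3]
opening: 1.002
finger_force: 0.0
clock: 30.12
tool_pos: [0.4539, 0.0365, 0.1668]
eef_rot: [0.672, 0.741, 0.0, -0.0]
contact_force: [-0.5, -0.3, -0.0]
opening: 1.0
finger_force: 0.0
clock: 30.53
tool_pos: [0.4238, 0.1555, 0.1668]
eef_rot: [0.672, 0.741, 0.0, -0.0]
contact_force: [0.3, -0.4, 0.8]
opening: 1.0
finger_force: 0.0
clock: 30.95
tool_pos: [0.3937, 0.2746, 0.1668]
eef_rot: [0.672, 0.741, 0.0, -0.0]
contact_force: [0.9, 0.2, 0.2]
opening: 0.999
finger_force: 0.0
clock: 31.28
tool_pos: [0.3816, 0.3223, 0.1666]
eef_rot: [0.671, 0.741, 0.0, -0.0]
contact_force: [0.7, -0.6, -0.3]
opening: 1.002
finger_force: 0.0
9198 z 0.06079957431903743 ((390.52825927734375, 338.25048828125), (62.224647521972656, 100.31147003173828), 4.557227611541748)
t31.3 pos [382.1 320.6 166.7] phi -84.5 tilt [0. 0.] q [-0.87  0.65  0.12  2.02 -0.16  0.48 -0.53] op 1.00 ff 0.0 F [ 0.3 -1.6 -0.2]
TURNz total 0.0056 then SHIFT [0.63 0.41 1.87]
```

View pics/w3.png

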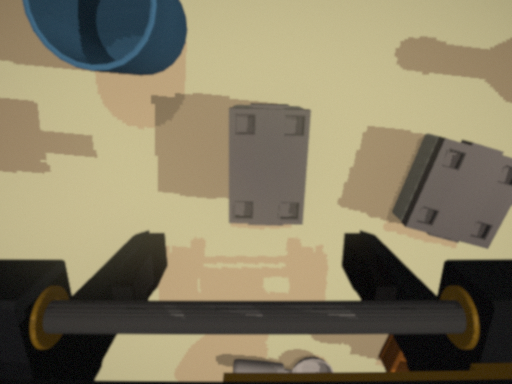

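```bash
python3 -m pendant '[[0.68,0.4,0.3,0,0,0.005],[0,0,0.8,0,0,0],[0,0,0.8,0,0,0],[0,0,0,0,0,0],[0,0,0,0,0,0]]'
python3 go.py .3905 .3382 .028 -85.4
```

```text
clock: 31.75
tool_pos: [0.3906, 0.3366, 0.1188]
eef_rot: [0.68, 0.734, -0.001, 0.0]
contact_force: [1.1, -0.1, 1.5]
opening: 1.002
finger_force: 0.0
t31.8 pos [390.6 336.6 118.8] phi -85.6 tilt [0.002 0.002] q [-0.86  0.75  0.1   2.   -0.18  0.4  -0.55] op 1.00 ff 0.0 F [ 1.1 -0.1  1.5]
TURNz total -0.0013 then SHIFT [0.06 0.   3.63]
```

```bash
python3 -m pendant '[[0.06,0,0.9,0,0,0],[0,0,0.9,0,0,0],[0,0,0.9,0,0,0],[0,0,0.9,0,0,0],[0,0,0,0,0,0]]'
python3 go.py .3905 .3382 .028 -85.4
python3 -m pendant '[[0,0,0,0,0,0],[0,0,0,0,0,0],[0,0,0,0,0,0],[0,0,0,0,0,0],[0,0,0,0,0,0]]' -1 25
python3 -m pendant '[[0,0,0,0,0,0],[0,0,0,0,0,0],[0,0,0,0,0,0]]'
python3 go.py .3905 .3382 .028 -85.4
```

```text
clock: 32.17
tool_pos: [0.3899, 0.3385, 0.0274]
eef_rot: [0.679, 0.734, -0.002, -0.0]
contact_force: [0.2, 0.1, 0.4]
opening: 1.0
finger_force: 0.0
t32.2 pos [389.9 338.5  27.4] phi -85.6 tilt [0.003 0.003] q [-0.83  0.92  0.05  2.03 -0.2   0.21 -0.53] op 1.00 ff 0.0 F [0.2 0.1 0.4]
TURNz total -0.0011 then SHIFT [-0.01  0.02 -0.02]
clock: 32.58
tool_pos: [0.391, 0.3406, 0.0306]
eef_rot: [0.679, 0.734, 0.001, 0.0]
contact_force: [-1.0, -0.6, 7.3]
opening: 0.706
finger_force: 25.0
clock: 32.83
tool_pos: [0.391, 0.3405, 0.0306]
eef_rot: [0.679, 0.734, 0.001, 0.0]
contact_force: [-1.1, 0.2, 7.8]
opening: 0.703
finger_force: 25.0
t32.8 pos [391.  340.5  30.6] phi -85.6 tilt [-0.001 -0.002] q [-0.84  0.91  0.05  2.03 -0.2   0.21 -0.53] op 0.70 ff 25.0 F [-1.1  0.2  7.8]
TURNz total -0.0009 then SHIFT [-0.09 -0.03  0.1 ]
```

```bash
python3 -m pendant '[[0,0,-0.6,0,0,0],[0,0,-1,0,0,0],[0,0,-1,0,0,0],[0,0,-1,0,0,0],[0,0,-1,0,0,0]]'
python3 -m pendant '[[0,0,-1,0,0,0.037],[0,0,0,0,0,0.035],[0,0,0,0,0,0],[0,0,0,0,0,0]]'
python3 tubfit.py w4.png .391 .338 .20; python3 go.py .633 -.02 .18 -98.6
```

```text
clock: 33.25
tool_pos: [0.3902, 0.3398, 0.1457]
eef_rot: [0.679, 0.734, -0.0, -0.0]
contact_force: [-0.2, -0.2, -2.5]
opening: 0.705
finger_force: 25.0
clock: 33.58
tool_pos: [0.39, 0.34, 0.1694]
eef_rot: [0.757, 0.654, -0.0, 0.0]
contact_force: [-0.1, -0.6, -1.7]
opening: 0.704
finger_force: 25.0
20551 z 0.19947528002514558 ((391.7989807128906, 359.6264953613281), (56.70832824707031, 93.3276138305664), 82.09269714355469)
t33.6 pos [389.8 339.7 168.9] phi -98.3 tilt [0.001 0.001] q [-0.93  0.67  0.2   1.97 -0.25  0.53 -0.7 ] op 0.70 ff 25.0 F [ 0.6  0.4 -2.2]
TURNz total 0.0015 then SHIFT [-12.77  11.77  -0.45]
```

View pics/w4.png

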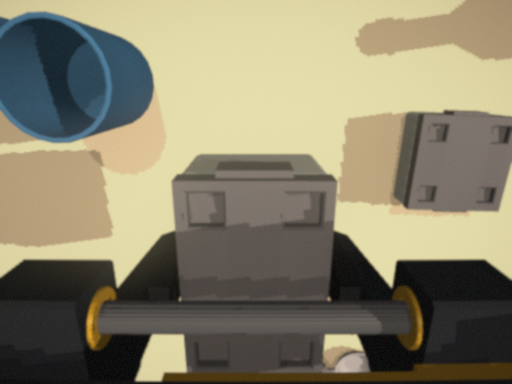

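The tub hangs in the grip. Its lid's near edge spans (175,178) to (335,178), with recesses at about (206,208), (304,208), (213,352) and (295,352).

```bash
python3 - <<'E'
from h import *
s=r.get_state(); C=cam('wrist',s); im=cv2.imread('pics/w4.png')
M=R.from_quat(s['eef_rot']).as_matrix()
z=s['tool_pos'][2]+.0294
def T(p): return ((onz(p,C,z)-s['tool_pos'])@M*1000).round(1)
print(T([(175.5,181),(335,181)]),'recess',T([(206,208.5),(304,208.5),(213,352),(295,352)]))
g=cv2.cvtColor(im,cv2.COLOR_BGR2GRAY)
cv2.imwrite('pics/c.png',cv2.resize(cv2.convertScaleAbs(im[145:384,160:350],alpha=1.4),None,fx=2.5,fy=2.5,interpolation=cv2.INTER_CUBIC))
E
```

```text
[[ 44.2 -30.3 -29.4]
 [ 44.3  29.5 -29.5]] recess [[ 33.2 -19.3 -29.4]
 [ 33.3  18.4 -29.5]
 [-36.  -19.2 -29.3]
 [-35.9  17.8 -29.4]]
```

View pics/c.png

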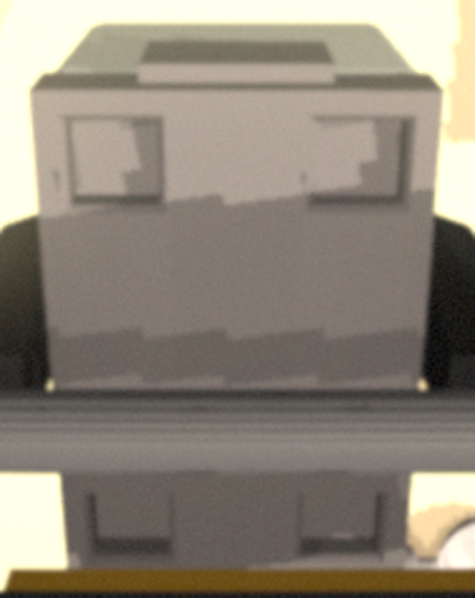

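```bash
python3 go.py .617 -.262 .175 -98.5
```

```text
t33.6 pos [389.8 339.7 168.9] phi -98.3 tilt [0.001 0.001] q [-0.93  0.67  0.2   1.97 -0.25  0.53 -0.7 ] op 0.70 ff 25.0 F [ 0.6  0.4 -2.2]
TURNz total 0.001 then SHIFT [-22.46  12.55  -0.25]
```

```bash
python3 -m pendant '[[-0.86,0.48,-0.2,0,0,0],[-0.86,0.48,0,0,0,0],[-0.86,0.48,0,0,0,0],[-0.86,0.48,0,0,0,0],[-0.86,0.48,0,0,0,0]]'
python3 -m pendant '[[-0.86,0.48,0,0,0,0],[-0.86,0.48,0,0,0,0],[-0.86,0.48,0,0,0,0],[-0.86,0.48,0,0,0,0],[-0.86,0.48,0,0,0,0]]'
python3 -m pendant '[[-0.86,0.48,0,0,0,0],[-0.86,0.48,0,0,0,0],[-0.86,0.48,0,0,0,0],[-0.86,0.48,0,0,0,0],[-0.86,0.48,0,0,0,0]]'
python3 -m pendant '[[-0.86,0.48,0,0,0,0],[-0.86,0.48,0,0,0,0],[-0.86,0.48,0,0,0,0],[-0.86,0.48,0,0,0,0],[-0.86,0.48,0,0,0,0]]'
python3 -m pendant '[[-0.86,0.48,0,0,0,0],[-0.86,0.48,0,0,0,0],[-0.86,0.48,0,0,0,0],[-0.86,0.48,0,0,0,0],[-0.86,0.48,0,0,0,0]]'
python3 -m pendant '[[-0.86,0.48,0,0,0,0],[0,0,0,0,0,0],[0,0,0,0,0,0],[0,0,0,0,0,0]]'
python3 tubfit.py w5.png .633 -.151 .06; python3 go.py .617 -.262 .175 -98.5
```

```text
clock: 34.05
tool_pos: [0.4335, 0.2234, 0.1733]
eef_rot: [0.757, 0.654, -0.001, -0.0]
contact_force: [0.2, -0.0, -2.3]
opening: 0.699
finger_force: 25.0
clock: 34.47
tool_pos: [0.4768, 0.1083, 0.1733]
eef_rot: [0.757, 0.654, -0.001, -0.001]
contact_force: [0.9, -0.3, -2.8]
opening: 0.702
finger_force: 25.0
clock: 34.88
tool_pos: [0.5201, -0.0068, 0.1732]
eef_rot: [0.757, 0.654, -0.001, -0.001]
contact_force: [0.7, 0.7, -1.8]
opening: 0.703
finger_force: 25.0
clock: 35.3
tool_pos: [0.5634, -0.1219, 0.1729]
eef_rot: [0.757, 0.653, -0.001, -0.001]
contact_force: [0.3, 0.7, -2.8]
opening: 0.702
finger_force: 25.0
clock: 35.72
tool_pos: [0.6067, -0.237, 0.1726]
eef_rot: [0.757, 0.653, -0.001, -0.001]
contact_force: [0.3, 1.1, -1.8]
opening: 0.703
finger_force: 25.0
clock: 36.05
tool_pos: [0.6152, -0.2579, 0.1728]
eef_rot: [0.757, 0.653, -0.0, -0.002]
contact_force: [-2.1, 0.7, -2.3]
opening: 0.701
finger_force: 25.0
9147 z 0.06084440595163626 ((630.217529296875, -160.555419921875), (78.07925415039062, 61.80591583251953), 81.7450942993164)
t36.1 pos [ 615.5 -257.2  173.1] phi -98.4 tilt [-0.002  0.002] q [ 0.3   0.82  0.06  1.49 -0.06  0.83  0.23] op 0.70 ff 25.0 F [-0.1  0.6 -1.3]
TURNz total 0.0005 then SHIFT [-0.18  0.09 -0.08]
```

View pics/w5.png

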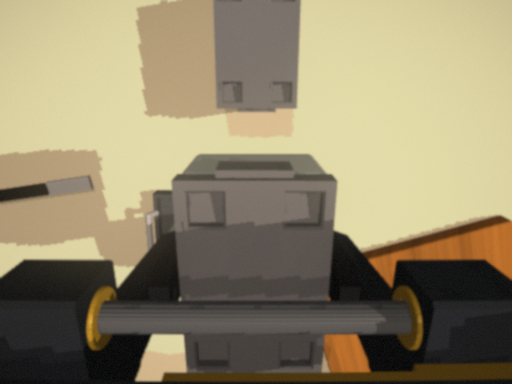

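```bash
python3 - <<'E'
from h import *
s=r.get_state(); C=cam('wrist',s); im=cv2.imread('pics/w5.png')
q=onz([(231.5,92.5),(282,92.5),(217,107),(297.5,107)],C,.06); print((q*1000).round(1))
a=np.radians(81.75); ax=np.array([np.cos(a),np.sin(a)])*1000
print('c', q[:2,:2].mean(0)*1000+ax*.035, q[2:,:2].mean(0)*1000+ax*.047)
cv2.imwrite('pics/d.png',cv2.resize(cv2.convertScaleAbs(im[60:120,200:315],alpha=1.5),None,fx=6,fy=6,interpolation=cv2.INTER_CUBIC))
E
```

```text
[[ 608.1 -181.7   60. ]
 [ 646.4 -187.3   60. ]
 [ 595.2 -190.8   60. ]
 [ 657.  -199.8   60. ]]
c [ 632.26771494 -149.88249001] [ 632.83940024 -148.76241653]
```

View pics/d.png

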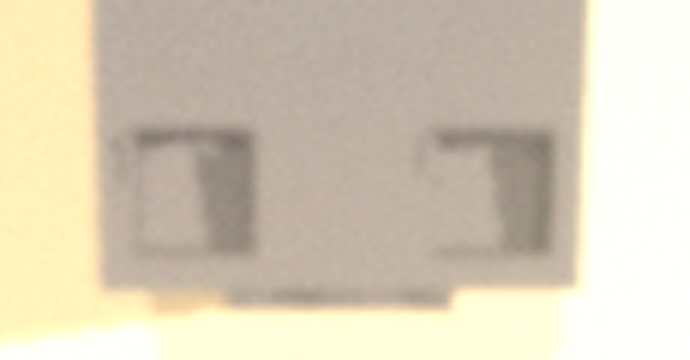

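```bash
python3 go.py .6331 -.148 .11 -98.3
python3 -m pendant '[[0.88,0.02,0,0,0,0],[0.88,0.02,0,0,0,0],[0.88,0.02,0,0,0,0],[0.88,0.02,0,0,0,0],[0.88,0.02,0,0,0,0]]'
python3 -m pendant '[[0,0,0.6,0,0,0],[0,0,0.6,0,0,0],[0,0,0.6,0,0,0],[0,0,0.4,0,0,0],[0,0,0,0,0,0]]'
python3 -m pendant '[[0,0,0,0,0,0],[0,0,0,0,0,0]]'
python3 go.py .6331 -.148 .092 -98.3
```

```text
t36.1 pos [ 615.5 -257.2  173.1] phi -98.4 tilt [-0.002  0.002] q [ 0.3   0.82  0.06  1.49 -0.06  0.83  0.23] op 0.70 ff 25.0 F [-0.1  0.6 -1.3]
TURNz total -0.0006 then SHIFT [4.42 0.07 2.52]
clock: 36.52
tool_pos: [0.6346, -0.1476, 0.174]
eef_rot: [0.757, 0.654, 0.0, -0.001]
contact_force: [0.3, 1.0, -2.3]
opening: 0.702
finger_force: 25.0
clock: 36.93
tool_pos: [0.633, -0.1487, 0.1168]
eef_rot: [0.757, 0.653, -0.001, -0.002]
contact_force: [-0.8, 0.1, -1.7]
opening: 0.699
finger_force: 25.0
clock: 37.1
tool_pos: [0.6355, -0.1504, 0.1199]
eef_rot: [0.758, 0.653, 0.0, 0.0]
contact_force: [1.0, -0.3, -1.4]
opening: 0.701
finger_force: 25.0
t37.1 pos [ 635.5 -150.4  119.9] phi -98.5 tilt [-0.    -0.001] q [ 0.13  0.87  0.07  1.58 -0.08  0.69  0.08] op 0.70 ff 25.0 F [ 1.  -0.3 -1.4]
TURNz total -0.0011 then SHIFT [ 0.08 -0.11  1.12]
```

```bash
python3 -m pendant '[[0.08,-0.11,0.3,0,0,0],[0,0,0.3,0,0,0],[0,0,0.2,0,0,0],[0,0,0,0,0,0],[0,0,0,0,0,0]]'
python3 -m pendant '[[0,0,0,0,0,0],[0,0,0,0,0,0],[0,0,0,0,0,0]]'
python3 go.py .6331 -.148 .092 -98.3
```

```text
clock: 37.52
tool_pos: [0.6322, -0.1481, 0.0986]
eef_rot: [0.758, 0.653, -0.0, -0.0]
contact_force: [-0.8, 0.2, -1.2]
opening: 0.701
finger_force: 25.0
clock: 37.77
tool_pos: [0.6328, -0.1483, 0.0995]
eef_rot: [0.758, 0.653, 0.0, 0.0]
contact_force: [0.7, -0.7, -1.0]
opening: 0.705
finger_force: 25.0
t37.8 pos [ 632.8 -148.3   99.5] phi -98.5 tilt [-0.    -0.001] q [ 0.13  0.9   0.06  1.6  -0.08  0.65  0.08] op 0.70 ff 25.0 F [ 0.7 -0.7 -1. ]
TURNz total -0.0013 then SHIFT [0.01 0.01 0.3 ]
```

```bash
python3 -m pendant '[[0.01,0.01,0.15,0,0,0],[0,0,0.1,0,0,0],[0,0,0.1,0,0,0],[0,0,0,0,0,0],[0,0,0,0,0,0]]'
python3 -m pendant '[[0,0,0.05,0,0,0],[0,0,0.05,0,0,0],[0,0,0,0,0,0],[0,0,0,0,0,0]]'
python3 go.py .6331 -.148 .0856 -98.3
```

```text
clock: 38.18
tool_pos: [0.6326, -0.1479, 0.0901]
eef_rot: [0.758, 0.653, -0.0, -0.0]
contact_force: [0.0, 0.2, -2.6]
opening: 0.704
finger_force: 25.0
clock: 38.52
tool_pos: [0.6328, -0.148, 0.0879]
eef_rot: [0.758, 0.653, -0.0, -0.0]
contact_force: [-0.6, 0.0, -2.6]
opening: 0.702
finger_force: 25.0
t38.5 pos [ 632.8 -148.    87.9] phi -98.5 tilt [-0.  0.] q [ 0.13  0.91  0.06  1.6  -0.08  0.63  0.08] op 0.70 ff 25.0 F [-0.6  0.  -2.6]
TURNz total -0.0013 then SHIFT [0.   0.01 0.09]
```

```bash
python3 -m pendant '[[0,0,0.05,0,0,0],[0,0,0.05,0,0,0],[0,0,0,0,0,0],[0,0,0,0,0,0]]'
python3 go.py .6331 -.148 .0856 -98.3
```

```text
clock: 38.85
tool_pos: [0.633, -0.1481, 0.0857]
eef_rot: [0.758, 0.653, 0.0, 0.0]
contact_force: [-0.5, 0.3, -0.0]
opening: 0.703
finger_force: 25.0
t38.9 pos [ 633.  -148.1   85.7] phi -98.5 tilt [-0. -0.] q [ 0.13  0.92  0.06  1.6  -0.08  0.62  0.08] op 0.70 ff 25.0 F [-0.5  0.3 -0. ]
TURNz total -0.0013 then SHIFT [0. 0. 0.]
```

Seated at the predicted height with only light contact. I'll release, retreat and check everything.

```bash
python3 -m pendant '[[0,0,0.02,0,0,0],[0,0,0,0,0,0]]'
python3 -m pendant '[[0,0,0,0,0,0],[0,0,0,0,0,0],[0,0,0,0,0,0],[0,0,0,0,0,0],[0,0,0,0,0,0]]' 1
python3 -m pendant '[[0,0,-0.6,0,0,0],[0,0,-1,0,0,0],[0,0,-1,0,0,0],[0,0,-1,0,0,0],[0,0,-1,0,0,0]]'
python3 -m pendant '[[0,-1,-1,0,0,0],[0,-1,0,0,0,0],[0,-1,0,0,0,0],[0,-1,0,0,0,0],[0,-1,0,0,0,0]]'
python3 -m pendant '[[0,-1,0,0,0,0],[0,-1,0,0,0,0],[0,-0.5,0,0,0,0],[0,0,0,0,0,0],[0,0,0,0,0,0]]'
cat > chk.py <<'E'
from h import *
s,im,d=snap('top','end.png'); C=cam('top'); P=cloud(d,C).reshape(-1,3)
s2,im2,d2=snap('scene','ends.png'); P2=cloud(d2,cam('scene')).reshape(-1,3)
for k,x,y,h,rad in [('tub',.632,-.15,.115,.06),('sq',.571,.326,.042,.065),('mill',.631,-.016,.11,.03),('jarA',.670,.129,.096,.03),('jarB',.603,.139,.096,.03),('cupA',.610,-.333,.068,.033),('cupB',.544,-.322,.068,.033)]:
    for Q in(P,P2):
        q=Q[(np.hypot(Q[:,0]-x,Q[:,1]-y)<rad+.01)&(abs(Q[:,2]-h)<.007)]
        if len(q)<8: print(k,len(q)); continue
        t=cv2.minAreaRect((q[:,:2]*1000).astype(np.float32)); print(k,len(q),'z',np.median(q[:,2]).round(4),np.round([*t[0],*t[1],t[2]],1))
cv2.imwrite('pics/e.png',np.vstack([cv2.resize(im[80:200,170:450],(800,343)),cv2.resize(im2[150:320,110:370],(400,257)).repeat(2,1)[:, :800]]))
E
python3 chk.py
```

```text
clock: 39.02
tool_pos: [0.633, -0.148, 0.0857]
eef_rot: [0.758, 0.653, 0.0, 0.0]
contact_force: [-2.5, -0.0, 4.6]
opening: 0.702
finger_force: 25.0
clock: 39.43
tool_pos: [0.6328, -0.1479, 0.0848]
eef_rot: [0.758, 0.653, -0.0, -0.0]
contact_force: [-0.2, -0.3, -0.0]
opening: 1.002
finger_force: 0.0
clock: 39.85
tool_pos: [0.6326, -0.148, 0.2009]
eef_rot: [0.758, 0.653, -0.0, -0.0]
contact_force: [-0.4, -0.1, 0.2]
opening: 1.002
finger_force: 0.0
clock: 40.27
tool_pos: [0.508, -0.1293, 0.2252]
eef_rot: [0.758, 0.653, 0.0, 0.0]
contact_force: [0.2, -0.5, 0.7]
opening: 1.001
finger_force: 0.0
clock: 40.68
tool_pos: [0.4479, -0.1203, 0.2253]
eef_rot: [0.758, 0.653, 0.0, 0.0]
contact_force: [-0.3, -0.7, 0.4]
opening: 1.0
finger_force: 0.0
tub 1478 z 0.1152 [ 632.  -150.9  101.2   63.5   81.8]
tub 1032 z 0.1145 [ 633.2 -151.2  100.5   65.4   81.7]
sq 1525 z 0.0421 [570.2 326.7  91.6  85.   80.1]
sq 654 z 0.0418 [572.4 325.3  88.9  88.   79.2]
mill 122 z 0.1079 [628.  -16.1  25.1  24.6   1.5]
mill 70 z 0.1077 [632.4 -17.6  22.4  23.1  13. ]
jarA 278 z 0.0964 [666.6 128.6  35.5  39.4  89.1]
jarA 176 z 0.0956 [668.7 128.2  37.9  40.2  49.4]
jarB 299 z 0.0963 [601.2 139.1  38.8  38.5  88.2]
jarB 158 z 0.0957 [604.1 137.6  37.7  39.3  82.4]
cupA 119 z 0.0677 [ 615.9 -334.8   54.8   35.6   73.3]
cupA 212 z 0.0675 [ 603.5 -330.1   55.9   68.6   75.9]
cupB 0
cupB 187 z 0.0676 [ 551.1 -319.2   67.5   55.4   15.7]
```

View pics/e.png

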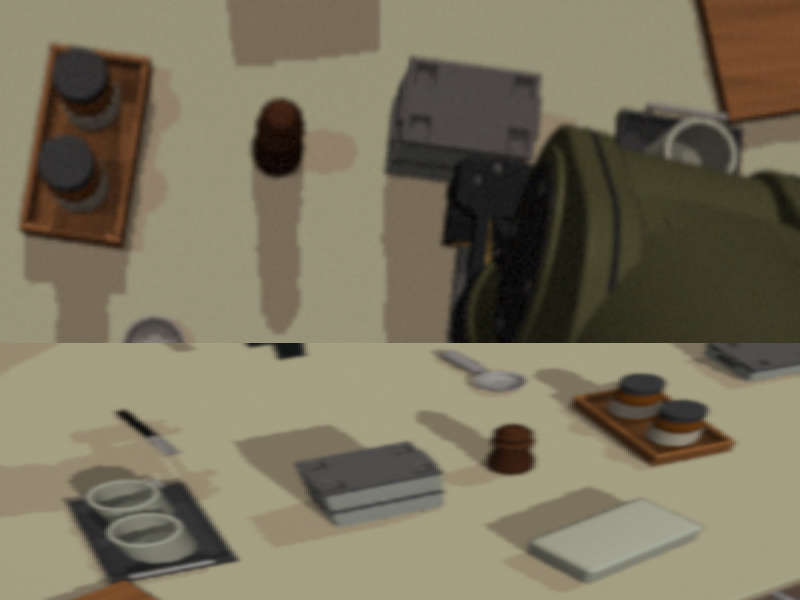

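The pictures show both jars in the spice tray, both cups upright on the metal tray's floor, and the tub flush on the base tub, its top at 0.115 m as it should be when seated. The mill and square tub haven't moved.

```bash
python3 -c "
from plant import r
print(r.finish_job())"
```

```text
the job is handed in; nothing more can be done
None
```

I handed the job in at about 41 s of the 144 s; the final camera check showed both jars in the wooden tray, both cups upright in the metal tray, the tub seated in the base tub's recesses, and the base tub, square tub and mill where they stood, but the hand-in returned no verdict.

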